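# Load two press dies into the spring magazine

### The arm

A 6-joint arm with a two-finger parallel gripper is mounted at the origin on the work surface. World frame = base frame: x ahead of the robot, y to its left, z up, the work surface at z = 0. Lengths are in m, angles in rad, forces in N, time in s.
With the tool pointing down it reaches from about 0.3 to 0.85 m from the base axis. Payload 5.4 kg.
Tool frame: the origin (TCP) lies on the centre line of the jaws, within the pads' length; the fingertips stand env.tip_extent ahead of it and the grasp point (between the pads) lies 3 mm ahead of it (env.tip_extent is the distance from the TCP to the fingertips, in m); z points along the fingers, y is the direction in which the jaws open and shut (so a half turn about z gives the same grasp; the last joint's range is limited). The gripper opens to 85 mm and grips with 20 to 120 N. Pads are 22 mm wide; open, the fingers measure 114 mm over their backs; the gripper's body (76 mm by 85 mm) begins 54 mm behind the grasp point. The pads swing forward as they close: fully open they stand 13 mm farther back than shut.
Start: joints at [0.896, 0.158, 1.597, -0, 1.386, -0.21], TCP at [0.258, 0.514, 0.253] pointing down, gripper open.
Joint ranges: [-2.91, 2.91], [-0.94, 2.29], [0.18, 2.7], [-1.29, 4.43], [0.17, 2.64], [-3, 3]. Speed limits (rad/s): [2.57, 2.57, 3.14, 3.14, 3.14, 3.14].

### API

Orientations are given as [roll, pitch, yaw] about the fixed x, y, z axes, in that order (R = Rz(yaw) Ry(pitch) Rx(roll)).
In Python, from plant import env gives the robot as it stands. The module is installed in compiled form; this text tells all that it offers.
- The arm moves only by the tool play_rows, never from a script. Its argument "series" is a list of rows, each a list of 7 numbers: the finger opening in cm, from 0 to 8.54, then the shift along the tool's x, y, z in cm, then the turn, a rotation vector about the tool's x, y, z in degrees. In form: [[claw, tx, ty, tz, ax, ay, az], ...]. A call has 1 to 12 rows; each row is the pose to reach, as a shift and turn from the pose commanded when the call began, along the tool's axes at that moment; what a row does not reach only later rows make up. A row lasts 1/8 s, in which the tool goes at most 62.5 mm and 10.7 degrees, less where a joint would pass 70% of its speed; a pose out of reach is approached as far as the arm can. A call with a gripper value outside its range is refused whole. The fingers move at their own pace and stop on an object; the grip force is fixed at half the most. Time passes only in rows, so rows that repeat a pose let the fingers close. It gives the time, the measured TCP pose, the force and the opening at its end, in the units of the state.
- env.sense(): the state, without advancing time (a new reading comes with each control period).
- env.read_camera(name): name is "scene" or "top" or "wrist"; returns a dict with "pixels" (400x640x3 uint8, red, green, blue), "range_z" (400x640 float32, m along the optical axis (not along the pixel's ray), 0 where there is no reading), "K" (3x3 intrinsics, pixels), "R" (3x3) and "t" (3): a world point X has camera coordinates R X + t. Camera axes: x right, y down, z forward; pixel columns grow to the right and rows downward; lengths in m; the calibration is good to about 2 mm. A picture is of the moment at which its call begins.
- env.finish_job(): hands the job in, once; it reports no verdict.
The state is a dict: "clock": time; "q": joint angles; "joint_vel": joint speeds; "joint_efforts": joint torques, N m; "tool_pos": TCP position; "tool_rot": TCP orientation; "contact_force": force on the tool from outside, world axes, zero at the start; "moment": the same for the moment, N m; "grip_width": finger opening in m.
Only numpy, scipy, OpenCV 4.12 (cv2) and the standard library are available. Lean on these libraries where they do the work, as an engineer would, in place of code of your own. Each camera call takes 0.05 s, during which the arm holds its last target. There are 200 camera calls.

### The job

Load the two press dies from the red caddy into the spring-loaded die magazine: the white die first, then the blue one on top of it, each lying flat, chamfered side down, and pushed down past the two red retaining lips until they snap back over it and hold it by themselves. Let go of the white die before you load the blue one. Press gently: stop as soon as the lips have snapped, because the full magazine bottoms out just below and the two dies must never be rammed hard against each other; and leave the watch head, case-back, stopwatch and loupe where they are.

Things in the scene. Friction and masses are not known exactly. Their poses are not given: they have to be found in the camera images.
- stand: Grey base plate 110 x 90 x 12 mm fixed on the counter, with a square collar to 30 mm high, carrying the die magazine: an upright open cage on an aluminium block. Origin: centre of its underside, on the magazine's axis; z up. The tower is clamped at a height that varies by 10 mm and is NOT reported: the lips' top face is 86 to 96 mm above the counter. Find it by touch or eye.
- mouth (a point): Nominal mouth centre: on the magazine's axis, 91 mm above the counter (mid of the 86 to 96 mm range; the true lip height may be 5 mm up or down). A die laid here rests chamfer on lips, its underside about 1.5 mm below the lips' top face. From there it must go down about 18.5 mm: then its top is under the lips and they snap in over it, felt as a drop in the push, which takes 10 to 18 N.
- lip_a (a joint): Red retaining lip on the stand's +x side: how far it is pushed outwards, in m. 0 = home, nose 16 mm from the axis; about 0.004 while a die's full width is between the lips; snaps back to 0 once the die's top is below. 11 mm wide, 4 mm thick, flat underneath, rounded nose, spring 0.8 N at 0 and 2.4 N at 0.004.
- lip_b (a joint): The same lip on the stand's -x side, 0 = home, grows outwards. Beside the lips stand four steel guide posts, 30 degrees either side of +x and -x, tops 6 mm above the lips' top face; a die has about 1 mm of play between them.
- well (a point): On the magazine's axis, 79 mm above the counter: nominal rest height of the empty follower, a brass plate 34 mm across whose top really lies 8 mm below the lips' underside (so 74 to 84 mm up). Spring: 3 N at the top, plus 0.15 N per mm pressed. One die held under the lips presses it 8 mm, two dies 24 mm; it meets a hard stop at 25.8 mm, so the second die has only 1.8 mm of spare travel after the snap.
- open_side (a point): Middle of the cage's open +y side (30 mm from the axis, 70 mm above the counter); the -y side is the same. From 40 mm below the lips' underside upwards no part stands beyond 16 mm from the axis on these sides, so fingers closing along the stand's y can hold a die while pushing it down, and open again.
- die_white: White nylon press die, a disc of 40 mm diameter, 16 mm thick, 25 g; its lower rim is chamfered (30 mm across at the underside, full 40 mm from 7 mm up to the top). Starts flat, chamfer down, on the caddy. Origin: centre of the underside; z up through the die.
- die_blue: Blue press die, same shape and size as the white one: 40 mm diameter, 16 mm thick, 25 g, 30 mm across at the underside, full width from 7 mm up. Starts flat, chamfer down, on the caddy. Origin: centre of the underside; z up.
- caddy: Fixed red plastic tray, 100 x 180 mm (x, y), floor 4 mm thick, rim 4 mm wide and 7 mm high above the counter. The dies lie on its floor about 100 mm apart along its y, in either order. Origin: centre of its underside.
- watch_head: Bystander: steel wristwatch head lying open, 40 mm across, 8 mm high. Origin: centre of its underside.
- case_back: Bystander: loose brass case-back, disc 36 mm across, 5 mm high. Origin: centre of its underside.
- stopwatch: Bystander: chrome stopwatch, 52 mm across, 15 mm high, crown and bow to its +y side. Origin: centre of its underside.
- loupe: Bystander: black eye loupe, 34 mm across, 28 mm high. Origin: centre of its underside.

How it is judged:
By the outcome, as a careful person would: the job done as asked, in the order asked, and still so for the second after the job is handed in, with the robot touching nothing.
It also fails if it takes over 72 s, if anything falls off the work surface, if the arm or the gripper's body presses on something with over 40 N, if the wrist force passes 120 N, or if a joint passes its speed limit or range.

## Working session

There is one attempt and no reset: what is moved stays moved. The work goes in short steps, Python scripts to look and compute and a tool call to move; the robot and the scene stay as the last step left them, time stands still between calls to the robot, and variables do not carry over. Pictures are saved under pics/ and viewed, about 8 in all and at most 12, crops included, and the job is handed in when it is done.

Besides the shell and the picture viewer there is one more tool, called after "Emit:" as name(argument=value, ...), one argument or row to a line, values as JSON. play_rows: Moves the arm, as the interface text tells. Its arguments: {"type":"object","properties":{"series":{"type":"array","items":{"type":"array","items":{"type":"number"}}}},"required":["series"]}

```bash
mkdir -p pics; cat > h.py <<'E'
import numpy as np, cv2
from plant import env
def shot(name,fn=None):
    c=env.read_camera(name)
    if fn: cv2.imwrite('pics/'+fn,c["pixels"][...,::-1])
    return c
def cloud(c):
    z=c["range_z"];v,u=np.mgrid[:z.shape[0],:z.shape[1]]
    P=np.stack([(u-c["K"][0,2])/c["K"][0,0]*z,(v-c["K"][1,2])/c["K"][1,1]*z,z],-1)
    W=(P-c["t"])@c["R"]; W[z==0]=np.nan
    return W
def ray(c,u,v,h):
    d=c["R"].T@np.linalg.inv(c["K"])@np.array([u,v,1.]); o=-c["R"].T@c["t"]
    return o+d*(h-o[2])/d[2]
E
python3 - <<'E'
from h import *
s=env.sense(); print(s, env.tip_extent)
c=shot("top","top1.png"); print(c["K"],-c["R"].T@c["t"])
c=shot("scene","scene1.png"); print(-c["R"].T@c["t"])
E
```

```text
{'clock': 0.0, 'q': array([ 8.95897753e-01,  1.59068445e-01,  1.59823809e+00, -1.75850195e-05,
        1.38619607e+00, -2.10085553e-01]), 'joint_vel': array([ 2.06272218e-03, -1.33897935e-03,  6.16237129e-05,  1.08155660e-03,
       -1.49257178e-03,  2.56217783e-04]), 'joint_efforts': array([ 7.30541251e-04, -3.95992613e+01, -3.31425548e+01, -2.59306944e-04,
        8.35403771e-03,  2.67954209e-05]), 'tool_pos': array([0.25740407, 0.51353913, 0.25230303]), 'tool_rot': array([-3.13972109e+00, -3.81408075e-04,  2.67678252e+00]), 'contact_force': array([-0.35915657,  0.09964909, -0.38663065]), 'moment': array([ 0.01124368, -0.03475434,  0.01803357]), 'grip_width': 0.0855074357234972} 0.022
[[361.25664579   0.         317.70774448]
 [  0.         361.25664579 199.06070077]
 [  0.           0.           1.        ]] [0.44008496 0.01244527 0.79345405]
[1.32999393 0.013574   0.6641593 ]
```

View pics/top1.png

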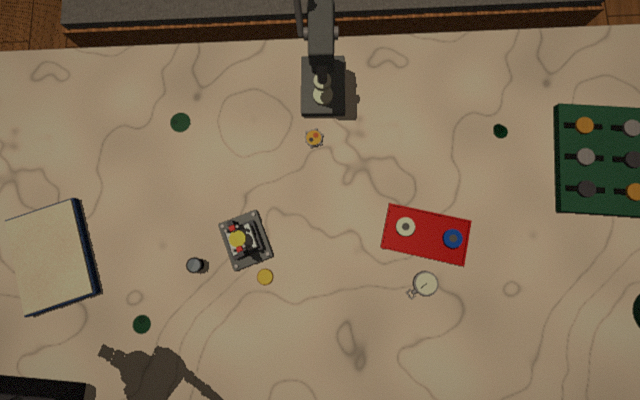

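View pics/scene1.png

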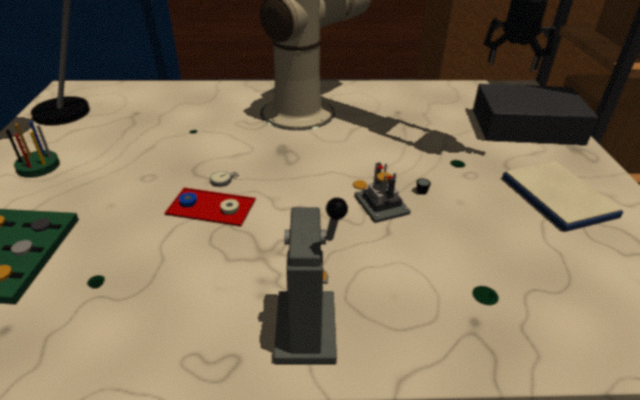

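The top view shows the caddy at (426,235) with the white die at (405,226) and the blue at (453,239). The stand is at (246,240), the case-back at (265,277), the loupe at (196,265), the stopwatch at (424,284), and the watch head under the press at (314,138).

```bash
python3 - <<'E'
from h import *
c=shot("top"); W=cloud(c); im=c["pixels"]; hsv=cv2.cvtColor(im,cv2.COLOR_RGB2HSV)
red=((hsv[...,0]<8)|(hsv[...,0]>172))&(hsv[...,1]>150)&(hsv[...,2]>80)
def comp(m,lab,h,box):
    u0,u1,v0,v1=box; k=np.zeros_like(m,np.uint8); k[v0:v1,u0:u1]=m[v0:v1,u0:u1]
    n,l,st,ce=cv2.connectedComponentsWithStats(k)
    for i in range(1,n):
        if st[i,4]>5:
            print(lab,st[i],ce[i].round(1),'ray',ray(c,*ce[i],h).round(4),'z',np.nanmedian(W[l==i][:,2]).round(4),np.nanmedian(W[l==i],0).round(4))
comp(red,'red caddy',.004,(370,480,195,275))
comp(red,'lips',.091,(210,280,200,280))
comp((hsv[...,0]>100)&(hsv[...,0]<130)&(hsv[...,1]>120),'blue',.02,(370,480,195,275))
comp((hsv[...,1]<90)&(hsv[...,2]>120),'white',.02,(385,425,210,245))
k=np.zeros((400,640),np.uint8);k[195:275,370:480]=red[195:275,370:480]
r=cv2.minAreaRect(cv2.findContours(k,0,2)[0][0]); 
B=cv2.boxPoints(r);print(r,[ray(c,*p,.007).round(3) for p in B])
for n,(u,v,h) in dict(loupe=(195,265,.028),stopw=(426,284,.015),caseb=(265,277,.005)).items(): print(n,ray(c,u,v,h).round(3))
cv2.imwrite('pics/crop1.png',cv2.resize(np.hstack([im[195:285,205:285],im[195:285,375:475]]),None,fx=4.4,fy=4.4,interpolation=2)[...,::-1])
# stand height map
z=W[205:275,215:278,2]; m=(z>.003)&(z<.02); 
P=W[205:275,215:278][(z>.006)&(z<.12)]; print(P.min(0),P.max(0))
P=W[205:275,215:278][(z>.08)&(z<.12)]; print(len(P),P.mean(0),P.max(0))
E
```

```text
red caddy [ 381  203   90   63 3248] [425.4 234.5] ray [ 0.4724 -0.197   0.004 ] z 0.0039 [ 0.4713 -0.1984  0.0039]
lips [229 225   6   7  33] [231.4 227.8] ray [0.4929 0.2016 0.091 ] z 0.0916 [0.4925 0.2017 0.0916]
lips [236 246   7   6  28] [238.9 248.7] ray [0.452  0.1866 0.091 ] z 0.092 [0.4514 0.1864 0.092 ]
blue [443 229  19  19 224] [452.  238.3] ray [ 0.4622 -0.2477  0.02  ] z 0.0196 [ 0.4618 -0.2471  0.0196]
white [385 210   2   9  13] [385.3 213.2] ray [ 0.5196 -0.1109  0.02  ] z 0.0006 [ 0.522  -0.1135  0.0006]
white [396 218  19  18 230] [405.1 226.3] ray [ 0.4904 -0.1512  0.02  ] z 0.0195 [ 0.4905 -0.151   0.0195]
((426.22027587890625, 234.28701782226562), (86.03401184082031, 46.097232818603516), 12.26477336883545) [array([ 0.447, -0.096,  0.007]), array([ 0.544, -0.122,  0.007]), array([ 0.498, -0.3  ,  0.007]), array([ 0.404, -0.271,  0.007])]
loupe [0.422 0.295 0.028]
stopw [ 0.369 -0.188  0.015]
caseb [0.392 0.151 0.005]
[0.39781807 0.13452656 0.00604131] [0.53648834 0.25262901 0.10012419]
339 [0.4716848  0.19353714 0.08780162] [0.50814147 0.21443858 0.10012419]
```

View pics/crop1.png

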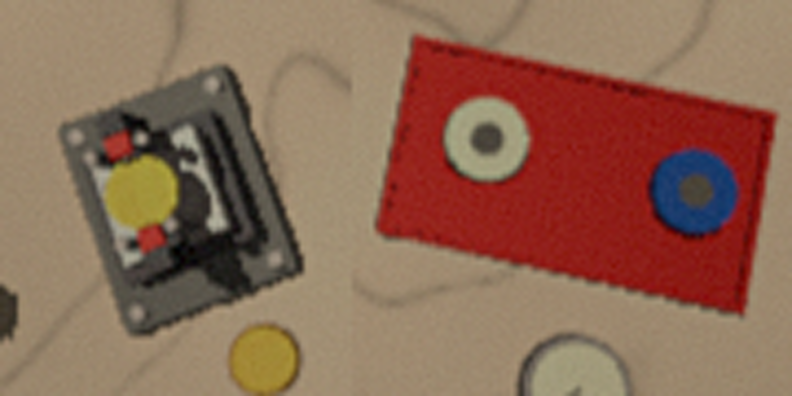

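The lips' midpoint is (0.4725, 0.194), the stand's yaw is about 20°, and depth puts the lip top at about 92 mm. Next I move over the white die with the jaws along the caddy's x.

```bash
cat >> h.py <<'E'
from scipy.spatial.transform import Rotation as Rn
def go(x,y,z,yaw,s=None):
    s=s or env.sense(); R0=Rn.from_euler('xyz',s["tool_rot"]); R1=Rn.from_euler('xyz',[np.pi,0,np.radians(yaw)])
    d=R0.inv().apply(np.array([x,y,z])-s["tool_pos"])*100
    print('shift',d.round(2),'turn',(R0.inv()*R1).as_rotvec(degrees=True).round(2), 'now',s["tool_pos"].round(4),np.degrees(s["tool_rot"]).round(2),'F',s["contact_force"].round(2),'w',round(s["grip_width"],4),'t',round(s["clock"],2))
E
python3 - <<'E'
from h import *
go(.4905,-.151,.13,75.5)
c=shot("top"); P=cloud(c).reshape(-1,3); m=(abs(P[:,1])<.15)&(P[:,2]>.05)&(P[:,0]<.75); print(P[m].min(0),P[m].max(0)) if m.any() else None
E
```

```text
shift [-50.63 -48.95  12.31] turn [-8.000e-02  4.000e-02  7.787e+01] now [0.2575 0.5137 0.2525] [-1.7992e+02 -2.0000e-02  1.5337e+02] F [ 0.19 -0.01 -1.24] w 0.0856 t 0.15
```

Emit:
play_rows(
  series=[
    [5.4,-25,-24.5,0,0,0,40],
    [5.4,-25,-24.5,0,0,0,40],
    [5.4,-25,-24.5,0,0,0,40],
    [5.4,-50.6,-49,5,0,0,78],
    [5.4,-50.6,-49,5,0,0,78],
    [5.4,-50.6,-49,5,0,0,78],
    [5.4,-50.6,-49,12,0,0,78],
    [5.4,-50.6,-49,12,0,0,78],
    [5.4,-50.6,-49,12,0,0,78],
    [5.4,-50.6,-49,12,0,0,78],
    [5.4,-50.6,-49,12,0,0,78],
    [5.4,-50.6,-49,12,0,0,78],
  ],
)

```text
clock: 1.7
tool_pos: [0.4904, -0.1535, 0.1322]
tool_rot: [-3.141, -0.0, 1.313]
contact_force: [-0.3, 0.9, -0.0]
grip_width: 0.0542
```

```bash
python3 - <<'E'
from h import *
c=shot("wrist","w1.png"); W=cloud(c)
hsv=cv2.cvtColor(c["pixels"],cv2.COLOR_RGB2HSV)
z=W[...,2]; m=((z>.015)&(z<.025)).astype(np.uint8)
n,l,st,ce=cv2.connectedComponentsWithStats(m)
for i in range(1,n):
    if st[i,4]>300:
        P=W[l==i]; (cc,r)=cv2.minEnclosingCircle(P[:,:2].astype(np.float32)); print(st[i],cc,r,P.mean(0))
        hull,_=cv2.findContours((l==i).astype(np.uint8),0,1); 
        try: print('ellipse ray',ray(c,*cv2.fitEllipse(max(hull,key=len))[0],.02))
        except Exception as e: print(e)
go(.4905,-.151,.05,75.5); print(env.tip_extent)
E
```

```text
[ 292  174   50   49 1873] (0.4906640648841858, -0.1491556167602539) 0.020283231511712074 [ 0.49095156 -0.14851723  0.01975606]
ellipse ray [ 0.49100071 -0.14830626  0.02      ]
[ 293  284   44   41 1390] (0.46349048614501953, -0.24758003652095795) 0.020748348906636238 [ 0.46342364 -0.24544292  0.01963393]
ellipse ray [ 0.46351257 -0.24507318  0.02      ]
shift [ 0.47 -0.16  8.16] turn [-0.01  0.09 -0.34] now [ 0.4909 -0.1558  0.1316] [-1.7999e+02  9.0000e-02  7.5160e+01] F [-2.97 -1.5   0.5 ] w 0.054 t 1.75
0.022
```

View pics/w1.png

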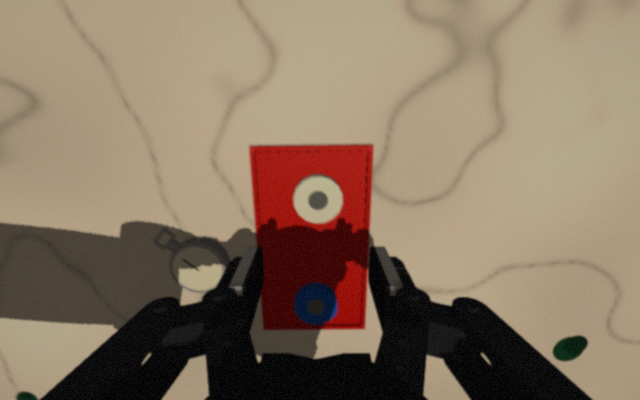

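The wrist view shows the white die at (318,199) and the blue at (316,305), with the open jaws at (245,270) and (385,270). I lower the tool a little, let it settle, and measure again.

Emit:
play_rows(
  series=[
    [5.4,0.4,0,4,0,0,0],
    [5.4,0.4,0,4,0,0,0],
    [5.4,0.4,0,4,0,0,0],
    [5.4,0.4,0,4,0,0,0],
    [5.4,0.4,0,4,0,0,0],
  ],
)

```text
clock: 2.38
tool_pos: [0.4922, -0.1472, 0.0946]
tool_rot: [3.139, 0.001, 1.316]
contact_force: [0.2, -0.3, -0.3]
grip_width: 0.0541
```

```bash
cat >> h.py <<'E'
def discs(c,z0,z1,h,amin=300):
    W=cloud(c); z=W[...,2]; n,l,st,ce=cv2.connectedComponentsWithStats(((z>z0)&(z<z1)).astype(np.uint8))
    for i in range(1,n):
        if st[i,4]>amin:
            P=W[l==i].astype(np.float32); (cc,r)=cv2.minEnclosingCircle(P[:,:2].copy())
            k=max(cv2.findContours((l==i).astype(np.uint8),0,1)[0],key=len)
            e=cv2.fitEllipse(k) if len(k)>5 else None
            print(st[i],'circ',np.round(cc,4),round(r,4),'z',np.median(P[:,2]).round(4),'ell',ray(c,*e[0],h).round(4) if e else 0)
E
python3 - <<'E'
from h import *
c=shot("wrist","w2.png"); discs(c,.015,.025,.02)
go(.4905,-.150,.032,75.5)
E
```

```text
[ 288  196   57   55 2477] circ [ 0.491  -0.1495] 0.0203 z 0.0198 ell [ 0.4911 -0.148   0.02  ]
[ 289  318   50   41 1599] circ [ 0.4631 -0.2466] 0.0202 z 0.0198 ell [ 0.4643 -0.2429  0.02  ]
shift [-0.31 -0.08  6.23] turn [ 0.09  0.03 -0.12] now [ 0.492  -0.1472  0.0943] [1.7991e+02 3.0000e-02 7.5380e+01] F [-0.73 -0.59 -0.19] w 0.0545 t 2.42
```

Emit:
play_rows(
  series=[
    [5.4,-0.3,-0.05,3,0,0,0],
    [5.4,-0.3,-0.05,5,0,0,0],
    [5.4,-0.3,-0.05,6.4,0,0,0],
    [5.4,-0.3,-0.05,6.4,0,0,0],
    [5.4,-0.3,-0.05,6.4,0,0,0],
  ],
)

```text
clock: 3.05
tool_pos: [0.4909, -0.1501, 0.0301]
tool_rot: [3.14, 0.0, 1.316]
contact_force: [0.5, -0.1, -0.1]
grip_width: 0.054
```

```bash
python3 - <<'E'
from h import *
c=shot("wrist","w3.png"); discs(c,.015,.024,.02)
go(.491,-.1495,.030,75.5)
E
```

```text
[ 278  229   81   77 4822] circ [ 0.4911 -0.1495] 0.0206 z 0.0198 ell [ 0.4914 -0.1475  0.02  ]
shift [ 0.07 -0.02  0.03] turn [ 0.11  0.03 -0.13] now [ 0.491  -0.1502  0.0303] [1.7989e+02 3.0000e-02 7.5370e+01] F [ 0.53 -0.37 -0.22] w 0.0542 t 3.1
```

View pics/w3.png

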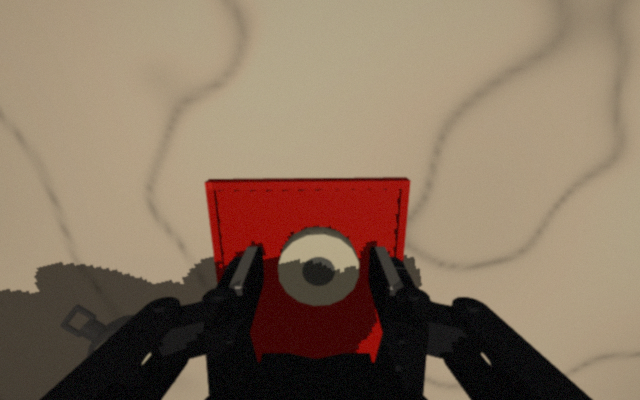

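The white die at (318,267) is centred between the pads at (248,268) and (385,268). I close the jaws.

Emit:
play_rows(
  series=[
    [3.6,0.05,0,0,0,0,0],
    [3.6,0.05,0,0,0,0,0],
    [3.6,0.05,0,0,0,0,0],
    [3.6,0.05,0,0,0,0,0],
    [3.6,0.05,0,0,0,0,0],
    [3.6,0.05,0,0,0,0,0],
  ],
)

```text
clock: 3.85
tool_pos: [0.4911, -0.1498, 0.0307]
tool_rot: [3.14, 0.001, 1.316]
contact_force: [-1.6, 0.3, 6.7]
grip_width: 0.0369
```

Emit:
play_rows(
  series=[
    [3.6,0,0,-3,0,0,0],
    [3.6,0,0,-8,0,0,0],
    [3.6,0,0,-13,0,0,0],
    [3.6,0,0,-13,0,0,0],
    [3.6,0,0,-13,0,0,0],
    [3.6,0,0,-13,0,0,0],
    [3.6,0,0,-13,0,0,0],
  ],
)

```text
clock: 4.72
tool_pos: [0.4896, -0.1488, 0.1579]
tool_rot: [-3.139, -0.001, 1.315]
contact_force: [-0.9, -0.0, -0.0]
grip_width: 0.0374
```

```bash
python3 - <<'E'
from h import *
c=shot("wrist","w4.png"); s=env.sense(); tp=s["tool_pos"]
discs(c,tp[2]-.016,tp[2]-.004,tp[2]-.01)
go(.4725,.194,.16,20)
E
```

```text
[ 246  230  140   76 5488] circ [ 0.4903 -0.1408] 0.0323 z 0.147 ell [ 0.489  -0.1452  0.1482]
shift [ 32.75 -10.33  -0.14] turn [-1.300e-01  3.000e-02  5.537e+01] now [ 0.4897 -0.1489  0.1582] [-1.7988e+02 -3.0000e-02  7.5370e+01] F [-0.57  0.83 -0.01] w 0.0369 t 4.78
```

View pics/w4.png

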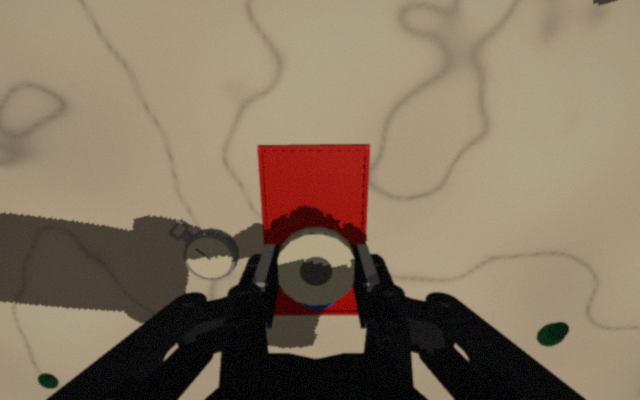

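The white die sits between the pads at (316,267). The width reads 37 mm rather than 40, so I check the die's tilt and offset in the grip.

```bash
cat >> h.py <<'E'
def inhand(c,pix=(317,268)):
    s=env.sense(); W=cloud(c); tp=s["tool_pos"]
    hsv=cv2.cvtColor(c["pixels"],cv2.COLOR_RGB2HSV)
    R=Rn.from_euler('xyz',s["tool_rot"]); L=R.inv().apply((W-tp).reshape(-1,3)).reshape(W.shape)
    m=(np.hypot(L[...,0],L[...,1])<.028)&(abs(L[...,1])<.0192)&(L[...,2]>.004)&(L[...,2]<.018)
    P=L[m]; A=np.c_[P[:,:2],np.ones(len(P))]
    for _ in range(4):
        k=np.linalg.lstsq(A,P[:,2],rcond=None)[0]; r=P[:,2]-A@k; g=abs(r-np.median(r))<.0015; P,A=P[g],A[g]
    print('n',len(P),'plane',k.round(4),'x range',np.percentile(P[:,0],[.3,99.7]).round(4),'y',np.percentile(P[:,1],[.3,99.7]).round(4))
    q=P[abs(P[:,1])<.004]; print('mid strip x',np.percentile(q[:,0],[.5,99.5]).round(4))
E
python3 - <<'E'
from h import *
c=shot("wrist"); inhand(c)
E
```

```text
n 4345 plane [0.0028 0.0032 0.0111] x range [-0.0186  0.0202] y [-0.0191  0.0172]
mid strip x [-0.0189  0.0203]
```

The die is flat in the hand. Its top is 11.1 mm ahead of the TCP, so its underside is 27.1 mm ahead, and its offset is +0.7 mm in tool x. I go to a viewing pose near the stand.

```bash
python3 - <<'E'
from h import *
go(.416,.173,.20,20)
E
```

```text
shift [ 29.29 -15.29  -4.12] turn [-1.000e-01  2.000e-02  5.537e+01] now [ 0.4899 -0.149   0.1584] [-1.7991e+02 -3.0000e-02  7.5370e+01] F [ 0.42  0.07 -0.18] w 0.0371 t 4.83
```

Emit:
play_rows(
  series=[
    [3.6,5,-3,-4.1,0,0,10],
    [3.6,10,-5,-4.1,0,0,20],
    [3.6,15,-8,-4.1,0,0,30],
    [3.6,20,-11,-4.1,0,0,40],
    [3.6,25,-13,-4.1,0,0,48],
    [3.6,29.3,-15.3,-4.1,0,0,55.4],
    [3.6,29.3,-15.3,-4.1,0,0,55.4],
    [3.6,29.3,-15.3,-4.1,0,0,55.4],
    [3.6,29.3,-15.3,-4.1,0,0,55.4],
    [3.6,29.3,-15.3,-4.1,0,0,55.4],
    [3.6,29.3,-15.3,-4.1,0,0,55.4],
    [3.6,29.3,-15.3,-4.1,0,0,55.4],
  ],
)

```text
clock: 6.32
tool_pos: [0.4164, 0.1726, 0.2003]
tool_rot: [3.142, -0.0, 0.348]
contact_force: [0.4, 0.2, 0.5]
grip_width: 0.0369
```

```bash
python3 - <<'E'
from h import *
c=shot("wrist","w5.png"); inhand(c); W=cloud(c); im=c["pixels"]; hsv=cv2.cvtColor(im,cv2.COLOR_RGB2HSV)
red=((hsv[...,0]<8)|(hsv[...,0]>172))&(hsv[...,1]>140)&(hsv[...,2]>60)
n,l,st,ce=cv2.connectedComponentsWithStats(red.astype(np.uint8)); L=[]
for i in range(1,n):
    if st[i,4]>30:
        P=W[l==i]; t=P[P[:,2]>np.nanpercentile(P[:,2],60)-.002]; print('red',st[i],ce[i].round(1),np.nanmean(t,0).round(4),'ray92',ray(c,*ce[i],.092).round(4))
yel=(hsv[...,0]>18)&(hsv[...,0]<32)&(hsv[...,1]>150)
n,l,st,ce=cv2.connectedComponentsWithStats(yel.astype(np.uint8))
for i in range(1,n):
    if st[i,4]>100:
        P=W[l==i]; print('brass',st[i],np.nanmedian(P,0).round(4),cv2.minEnclosingCircle(P[np.isfinite(P[:,0])][:,:2].astype(np.float32)))
z=W[...,2]; xy=np.hypot(W[...,0]-.4725,W[...,1]-.194)
m=((z>.0945)&(z<.106)&(xy<.045)).astype(np.uint8)
n,l,st,ce=cv2.connectedComponentsWithStats(m)
for i in range(1,n):
    if st[i,4]>15: print('post',st[i,4],np.nanmedian(W[l==i],0).round(4))
go(.4718,.1938,.16,20)
E
```

```text
n 4364 plane [0.0059 0.0007 0.0108] x range [-0.0202  0.0186] y [-0.0189  0.017 ]
mid strip x [-0.0204  0.0186]
red [306  86  17  17 252] [313.9  93.5] [0.4928 0.2035 0.0925] ray92 [0.4929 0.2035 0.092 ]
red [306 147  16  16 242] [313.6 154.7] [0.4518 0.189  0.0924] ray92 [0.4519 0.1889 0.092 ]
red [ 550  158   90  138 6870] [608.4 223.9] [ 0.4749 -0.153   0.0041] ray92 [ 0.4801 -0.0539  0.092 ]
brass [ 293  103   43   42 1331] [0.4733 0.1967 0.0805] ((0.4725807011127472, 0.1962272673845291), 0.016519077122211456)
brass [316 187  24  22 102] [0.4013 0.1524 0.0049] ((0.3977629244327545, 0.1527850329875946), 0.01576629839837551)
post 111 [0.5019 0.2066 0.095 ]
post 57 [0.4872 0.2141 0.0983]
post 57 [0.4952 0.1923 0.0985]
post 54 [0.4494 0.2006 0.0985]
post 53 [0.4573 0.1788 0.0985]
post 84 [0.4426 0.1854 0.095 ]
shift [ 5.93 -0.1   4.03] turn [ 0.   -0.   -0.05] now [0.4164 0.1727 0.2003] [180.    -0.    19.95] F [-0.31 -0.89 -0.13] w 0.0372 t 6.38
```

View pics/w5.png

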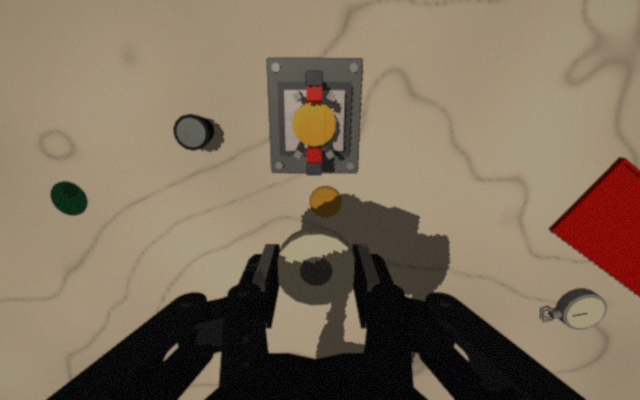

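The view shows the stand at (314,115), lips at (314,93) and (314,155), and the loupe at (193,131). The world-fixed y offset of the wrist camera, about +2.3 mm, is consistent across all the measurements. Corrected, the magazine axis is (0.4725, 0.194), the lip top is about 92.3 mm, and the die is at tool x −1.9 mm, so the TCP should go to (0.4742, 0.1945).

Emit:
play_rows(
  series=[
    [3.6,3,0,0,0,0,0],
    [3.6,6.2,-0.1,2,0,0,0],
    [3.6,6.2,-0.1,4,0,0,0],
    [3.6,6.2,-0.1,5.5,0,0,0],
    [3.6,6.2,-0.1,6,0,0,0],
    [3.6,6.2,-0.1,6,0,0,0],
    [3.6,6.2,-0.1,6,0,0,0],
    [3.6,6.2,-0.1,6,0,0,0],
  ],
)

```text
clock: 7.38
tool_pos: [0.4747, 0.195, 0.1411]
tool_rot: [3.141, -0.001, 0.349]
contact_force: [-0.3, -0.3, -0.6]
grip_width: 0.0372
```

```bash
python3 - <<'E'
from h import *
go(.4742,.1945,.12,19.8)
E
```

```text
shift [-0.07  0.03  2.11] turn [ 0.02 -0.08  0.17] now [0.4747 0.195  0.1411] [ 1.7998e+02 -8.0000e-02  1.9970e+01] F [-0.3  -0.26 -0.59] w 0.0372 t 7.38
```

Emit:
play_rows(
  series=[
    [3.6,-0.05,0,0.7,0,0,0],
    [3.6,-0.05,0,1.3,0,0,0],
    [3.6,-0.05,0,1.7,0,0,0],
    [3.6,-0.05,0,2.1,0,0,0],
    [3.6,-0.05,0,2.1,0,0,0],
    [3.6,-0.05,0,2.1,0,0,0],
  ],
)

```text
clock: 8.12
tool_pos: [0.4739, 0.1948, 0.1194]
tool_rot: [3.142, -0.0, 0.349]
contact_force: [0.7, 0.1, -0.8]
grip_width: 0.0374
```

Emit:
play_rows(
  series=[
    [3.6,0,0,0.2,0,0,0],
    [3.6,0,0,0.3,0,0,0],
    [3.6,0,0,0.4,0,0,0],
    [3.6,0,0,0.4,0,0,0],
  ],
)

```text
clock: 8.62
tool_pos: [0.4741, 0.1949, 0.1157]
tool_rot: [3.141, -0.001, 0.349]
contact_force: [-0.5, -0.1, 2.8]
grip_width: 0.0374
```

Emit:
play_rows(
  series=[
    [3.6,0,0,0.1,0,0,0],
    [3.6,0,0,0.2,0,0,0],
    [3.6,0,0,0.3,0,0,0],
    [3.6,0,0,0.3,0,0,0],
  ],
)

```text
clock: 9.12
tool_pos: [0.474, 0.1948, 0.1126]
tool_rot: [3.141, -0.001, 0.349]
contact_force: [0.2, 0.1, 5.0]
grip_width: 0.0372
```

Emit:
play_rows(
  series=[
    [3.6,0,0,0.1,0,0,0],
    [3.6,0,0,0.2,0,0,0],
    [3.6,0,0,0.3,0,0,0],
    [3.6,0,0,0.3,0,0,0],
  ],
)

```text
clock: 9.62
tool_pos: [0.4733, 0.1948, 0.1087]
tool_rot: [-3.141, 0.001, 0.349]
contact_force: [0.6, 0.1, 0.0]
grip_width: 0.0371
```

```bash
python3 - <<'E'
from h import *
c=shot("wrist"); inhand(c); go(.4742,.1945,.1,19.8)
E
```

```text
n 4667 plane [0.0072 0.0014 0.0109] x range [-0.0227  0.0225] y [-0.019   0.0169]
mid strip x [-0.0204  0.0187]
shift [0.08 0.06 0.88] turn [-0.02  0.06  0.17] now [0.4733 0.1948 0.1088] [-1.7998e+02  6.0000e-02  1.9970e+01] F [ 0.22 -0.14 -0.37] w 0.0375 t 9.68
```

Emit:
play_rows(
  series=[
    [3.6,0.05,0,0.1,0,0,0],
    [3.6,0.05,0,0.2,0,0,0],
    [3.6,0.05,0,0.3,0,0,0],
    [3.6,0.05,0,0.3,0,0,0],
  ],
)

```text
clock: 10.18
tool_pos: [0.4743, 0.195, 0.1064]
tool_rot: [3.141, -0.0, 0.349]
contact_force: [-1.3, 0.6, 4.2]
grip_width: 0.0369
```

Emit:
play_rows(
  series=[
    [3.6,0,0,0.1,0,0,0],
    [3.6,0,0,0.2,0,0,0],
    [3.6,0,0,0.3,0,0,0],
    [3.6,0,0,0.3,0,0,0],
  ],
)

```text
clock: 10.68
tool_pos: [0.4743, 0.195, 0.1033]
tool_rot: [3.142, -0.0, 0.349]
contact_force: [-0.5, 0.4, 4.2]
grip_width: 0.0371
```

```bash
python3 - <<'E'
from h import *
c=shot("wrist"); inhand(c); go(.4742,.1945,.1,19.8)
E
```

```text
n 4986 plane [0.0014 0.0012 0.0108] x range [-0.0274  0.0259] y [-0.019  0.017]
mid strip x [-0.0276  0.0265]
shift [-0.03  0.04  0.33] turn [ 0.01 -0.01  0.17] now [0.4743 0.195  0.1033] [ 1.7999e+02 -1.0000e-02  1.9970e+01] F [-0.32  0.23  3.13] w 0.0373 t 10.72
```

Emit:
play_rows(
  series=[
    [3.6,0,0,0.1,0,0,0],
    [3.6,0,0,0.2,0,0,0],
    [3.6,0,0,0.3,0,0,0],
    [3.6,0,0,0.3,0,0,0],
  ],
)

```text
clock: 11.22
tool_pos: [0.4743, 0.195, 0.0999]
tool_rot: [3.142, -0.0, 0.348]
contact_force: [1.2, 0.7, -1.2]
grip_width: 0.0374
```

Emit:
play_rows(
  series=[
    [3.6,0,0,0.1,0,0,0],
    [3.6,0,0,0.1,0,0,0],
    [3.6,0,0,0.1,0,0,0],
  ],
)

```text
clock: 11.6
tool_pos: [0.4743, 0.195, 0.0994]
tool_rot: [3.141, -0.0, 0.349]
contact_force: [0.5, 0.3, 2.8]
grip_width: 0.037
```

```bash
cat >> h.py <<'E'
def lips(c):
    W=cloud(c); hsv=cv2.cvtColor(c["pixels"],cv2.COLOR_RGB2HSV)
    red=((hsv[...,0]<8)|(hsv[...,0]>172))&(hsv[...,1]>120)&(hsv[...,2]>40)&(np.hypot(W[...,0]-.4725,W[...,1]-.196)<.045)&(W[...,2]>.07)
    n,l,st,ce=cv2.connectedComponentsWithStats(red.astype(np.uint8))
    u=np.array([np.cos(.345),np.sin(.345)])
    for i in range(1,n):
        if st[i,4]>20:
            P=W[l==i]; r=(P[:,:2]-[.4725,.1962])@u; print('lip',st[i],'radial',np.percentile(r,[2,98]).round(4),'z',np.median(P[:,2]).round(4))
E
python3 - <<'E'
from h import *
c=shot("wrist","w6.png"); lips(c); inhand(c); go(.4742,.1945,.099,19.8)
E
```

```text
lip [303 224  26  20 483] radial [0.0172 0.0275] z 0.0925
lip [305 301  22  23 446] radial [-0.027 -0.016] z 0.0924
n 4067 plane [-0.0002  0.0021  0.0107] x range [-0.021   0.0217] y [-0.0189  0.017 ]
mid strip x [-0.0188  0.0135]
shift [-0.02  0.04  0.04] turn [ 0.   -0.    0.17] now [0.4743 0.195  0.0994] [180.    -0.    19.97] F [-0.26  0.02  3.07] w 0.0371 t 11.65
```

View pics/w6.png

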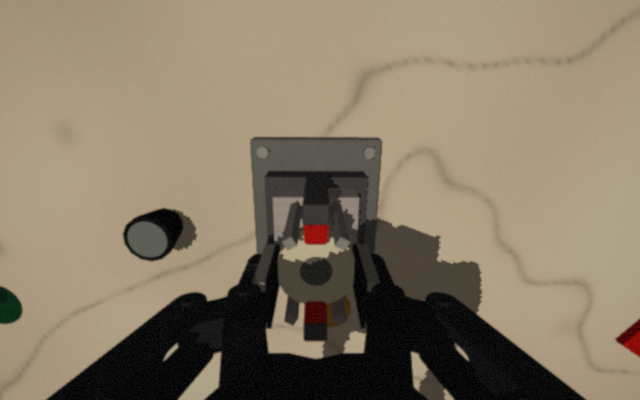

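Both lips at (316,234) and (316,312) lie over the white die's rim with their noses home at 16–17 mm, so it has snapped in. I release and go for the blue die.

Emit:
play_rows(
  series=[
    [5.4,0,0,0,0,0,0],
    [5.4,0,0,0,0,0,0],
    [5.4,0,0,0,0,0,0],
    [5.4,0,0,0,0,0,0],
    [5.4,0,0,-3,0,0,0],
    [5.4,0,0,-7,0,0,0],
    [5.4,-4,0,-10,0,0,0],
    [5.4,-6,0,-10,0,0,0],
    [5.4,-6,0,-10,0,0,0],
    [5.4,-6,0,-10,0,0,0],
    [5.4,-6,0,-10,0,0,0],
  ],
)

```text
clock: 13.02
tool_pos: [0.4182, 0.1746, 0.199]
tool_rot: [-3.141, 0.001, 0.349]
contact_force: [-0.7, 0.1, -0.2]
grip_width: 0.0543
```

```bash
python3 - <<'E'
from h import *
c=shot("wrist","w7.png"); lips(c); discs(c,.083,.0905,.0885,200)
go(.463,-.2490,.10,75.5)
E
```

```text
lip [308  89  16  17 259] radial [0.0164 0.0269] z 0.0925
lip [308 151  15  16 230] radial [-0.0274 -0.0166] z 0.0925
[ 289  102   54   53 2171] circ [0.4718 0.1956] 0.0211 z 0.0886 ell [0.4725 0.1962 0.0885]
shift [-10.25  41.35   9.89] turn [-3.000e-02  3.000e-02 -5.553e+01] now [0.4182 0.1746 0.199 ] [-1.7999e+02  4.0000e-02  1.9970e+01] F [ 0.4  -0.15 -0.55] w 0.0543 t 13.07
```

White is held: its top is at 88.6 mm and both lips are home.

Emit:
play_rows(
  series=[
    [5.4,-2,6,0,0,0,-10],
    [5.4,-4,12,0,0,0,-20],
    [5.4,-5,18,0,0,0,-30],
    [5.4,-7,25,3,0,0,-40],
    [5.4,-8,31,5,0,0,-50],
    [5.4,-9.5,37,7,0,0,-55.5],
    [5.4,-10.3,41.3,9.9,0,0,-55.5],
    [5.4,-10.3,41.3,9.9,0,0,-55.5],
    [5.4,-10.3,41.3,9.9,0,0,-55.5],
    [5.4,-10.3,41.3,9.9,0,0,-55.5],
    [5.4,-10.3,41.3,9.9,0,0,-55.5],
    [5.4,-10.3,41.3,9.9,0,0,-55.5],
  ],
)

```text
clock: 14.58
tool_pos: [0.4625, -0.2481, 0.1011]
tool_rot: [3.14, 0.001, 1.319]
contact_force: [-0.8, -0.8, -0.1]
grip_width: 0.0542
```

```bash
python3 - <<'E'
from h import *
c=shot("wrist"); discs(c,.015,.025,.02)
go(.463,-.2490,.03,75.5)
E
```

```text
[ 290  189   57   54 2369] circ [ 0.463 -0.247] 0.0203 z 0.0198 ell [ 0.4634 -0.246   0.02  ]
shift [-0.06  0.06  7.1 ] turn [0.06 0.03 0.04] now [ 0.4625 -0.2482  0.101 ] [1.7994e+02 3.0000e-02 7.5540e+01] F [-1.05  0.48  1.03] w 0.0541 t 14.62
```

Emit:
play_rows(
  series=[
    [5.4,-0.1,0.05,3,0,0,0],
    [5.4,-0.1,0.05,5.5,0,0,0],
    [5.4,-0.1,0.05,7.1,0,0,0],
    [5.4,-0.1,0.05,7.1,0,0,0],
    [5.4,-0.1,0.05,7.1,0,0,0],
    [3.6,-0.1,0.05,7.1,0,0,0],
    [3.6,-0.1,0.05,7.1,0,0,0],
    [3.6,-0.1,0.05,7.1,0,0,0],
    [3.6,-0.1,0.05,7.1,0,0,0],
    [3.6,-0.1,0.05,7.1,0,0,0],
    [3.6,-0.1,0.05,7.1,0,0,0],
  ],
)

```text
clock: 16.0
tool_pos: [0.4631, -0.2506, 0.031]
tool_rot: [3.14, 0.001, 1.317]
contact_force: [-1.7, 1.5, 6.2]
grip_width: 0.0372
```

Emit:
play_rows(
  series=[
    [3.6,0,0,-3,0,0,0],
    [3.6,0,0,-8,0,0,0],
    [3.6,0,0,-14,0,0,0],
    [3.6,0,0,-17,0,0,0],
    [3.6,0,0,-17,0,0,0],
    [3.6,0,0,-17,0,0,0],
    [3.6,0,0,-17,0,0,0],
  ],
)

```text
clock: 16.88
tool_pos: [0.4615, -0.2492, 0.1974]
tool_rot: [-3.139, -0.002, 1.317]
contact_force: [-0.6, 0.7, 0.3]
grip_width: 0.0371
```

```bash
python3 - <<'E'
from h import *
c=shot("wrist"); inhand(c)
go(.418,.174,.20,20)
E
```

```text
n 4431 plane [0.0027 0.0025 0.0114] x range [-0.0157  0.0232] y [-0.019   0.0172]
mid strip x [-0.016   0.0233]
shift [ 39.88 -14.84  -0.14] turn [-0.19  0.   55.46] now [ 0.4616 -0.2493  0.1976] [-1.7984e+02 -8.0000e-02  7.5460e+01] F [ 0.69  0.14 -0.26] w 0.0373 t 16.93
```

Emit:
play_rows(
  series=[
    [3.6,6,-2,0,0,0,8],
    [3.6,12,-4.5,0,0,0,16],
    [3.6,17,-6.5,0,0,0,24],
    [3.6,23,-8.5,0,0,0,32],
    [3.6,29,-11,0,0,0,40],
    [3.6,34,-13,0,0,0,48],
    [3.6,39.9,-14.8,0,0,0,55.4],
    [3.6,39.9,-14.8,0,0,0,55.4],
    [3.6,39.9,-14.8,0,0,0,55.4],
    [3.6,39.9,-14.8,0,0,0,55.4],
    [3.6,39.9,-14.8,0,0,0,55.4],
    [3.6,39.9,-14.8,0,0,0,55.4],
  ],
)

```text
clock: 18.42
tool_pos: [0.4194, 0.1727, 0.1993]
tool_rot: [-3.142, 0.0, 0.349]
contact_force: [-0.5, 0.1, -0.5]
grip_width: 0.0372
```

```bash
python3 - <<'E'
from h import *
c=shot("wrist"); inhand(c); lips(c)
go(.4725-.0014*.94,.1941-.0014*.34,.14,19.8)
E
```

```text
n 4410 plane [0.0054 0.0021 0.0111] x range [-0.0172  0.0215] y [-0.0191  0.0171]
mid strip x [-0.0177  0.0216]
lip [305  90  16  16 251] radial [0.0167 0.0268] z 0.0926
lip [305 152  16  15 219] radial [-0.0274 -0.0168] z 0.0924
shift [ 5.58 -0.18  5.93] turn [ 0.  -0.   0.2] now [0.4193 0.1728 0.1993] [180.  -0.  20.] F [-0.62  0.33  0.4 ] w 0.0373 t 18.48
```

Emit:
play_rows(
  series=[
    [3.6,3,-0.1,0,0,0,0],
    [3.6,5.6,-0.2,2,0,0,0],
    [3.6,5.6,-0.2,4,0,0,0],
    [3.6,5.6,-0.2,5.5,0,0,0],
    [3.6,5.6,-0.2,6.4,0,0,0],
    [3.6,5.6,-0.2,6.4,0,0,0],
    [3.6,5.6,-0.2,6.4,0,0,0],
    [3.6,5.6,-0.2,6.4,0,0,0],
  ],
)

```text
clock: 19.48
tool_pos: [0.4716, 0.1946, 0.1361]
tool_rot: [3.141, -0.002, 0.35]
contact_force: [0.6, 0.3, 1.0]
grip_width: 0.0371
```

```bash
python3 - <<'E'
from h import *
go(.4712,.1937,.119,19.8)
E
```

```text
shift [-0.07  0.07  1.71] turn [ 0.02 -0.09  0.27] now [0.4716 0.1946 0.1361] [ 1.7998e+02 -9.0000e-02  2.0070e+01] F [0.56 0.25 1.  ] w 0.0371 t 19.48
```

Emit:
play_rows(
  series=[
    [3.6,-0.05,0.05,0.6,0,0,0],
    [3.6,-0.05,0.05,1.2,0,0,0],
    [3.6,-0.05,0.05,1.7,0,0,0],
    [3.6,-0.05,0.05,1.7,0,0,0],
    [3.6,-0.05,0.05,1.7,0,0,0],
  ],
)

```text
clock: 20.1
tool_pos: [0.4707, 0.1939, 0.1183]
tool_rot: [-3.142, 0.0, 0.35]
contact_force: [0.1, -0.1, -0.7]
grip_width: 0.0372
```

Emit:
play_rows(
  series=[
    [3.6,0,0,0.1,0,0,0],
    [3.6,0,0,0.2,0,0,0],
    [3.6,0,0,0.3,0,0,0],
    [3.6,0,0,0.3,0,0,0],
    [3.6,0,0,0.3,0,0,0],
  ],
)

```text
clock: 20.72
tool_pos: [0.4713, 0.194, 0.116]
tool_rot: [3.141, -0.001, 0.35]
contact_force: [0.2, -0.3, 5.5]
grip_width: 0.037
```

Emit:
play_rows(
  series=[
    [3.6,0,0,0.1,0,0,0],
    [3.6,0,0,0.2,0,0,0],
    [3.6,0,0,0.3,0,0,0],
    [3.6,0,0,0.3,0,0,0],
    [3.6,0,0,0.3,0,0,0],
  ],
)

```text
clock: 21.35
tool_pos: [0.4715, 0.1941, 0.1134]
tool_rot: [3.141, -0.002, 0.35]
contact_force: [-1.8, -0.5, 8.0]
grip_width: 0.0373
```

Emit:
play_rows(
  series=[
    [3.6,0,0,0.1,0,0,0],
    [3.6,0,0,0.2,0,0,0],
    [3.6,0,0,0.3,0,0,0],
    [3.6,0,0,0.3,0,0,0],
    [3.6,0,0,0.3,0,0,0],
  ],
)

```text
clock: 21.98
tool_pos: [0.4714, 0.194, 0.1098]
tool_rot: [3.141, -0.002, 0.35]
contact_force: [0.6, 2.1, 4.3]
grip_width: 0.0374
```

```bash
python3 - <<'E'
from h import *
c=shot("wrist"); inhand(c); go(.4712,.1940,.1,19.8)
E
```

```text
n 4894 plane [0.0026 0.0029 0.0111] x range [-0.0206  0.0242] y [-0.0189  0.0173]
mid strip x [-0.0176  0.0218]
shift [-0.02 -0.01  0.98] turn [ 0.01 -0.09  0.27] now [0.4714 0.194  0.1098] [ 1.7999e+02 -9.0000e-02  2.0070e+01] F [1.37 1.24 4.4 ] w 0.0371 t 22.02
```

Emit:
play_rows(
  series=[
    [3.6,0,0,0.1,0,0,0],
    [3.6,0,0,0.2,0,0,0],
    [3.6,0,0,0.3,0,0,0],
    [3.6,0,0,0.3,0,0,0],
    [3.6,0,0,0.3,0,0,0],
  ],
)

```text
clock: 22.65
tool_pos: [0.4714, 0.194, 0.1068]
tool_rot: [3.141, -0.002, 0.35]
contact_force: [0.7, 1.7, 4.9]
grip_width: 0.0372
```

Emit:
play_rows(
  series=[
    [3.6,0,0,0.1,0,0,0],
    [3.6,0,0,0.2,0,0,0],
    [3.6,0,0,0.3,0,0,0],
    [3.6,0,0,0.3,0,0,0],
    [3.6,0,0,0.3,0,0,0],
  ],
)

```text
clock: 23.28
tool_pos: [0.4714, 0.194, 0.1039]
tool_rot: [3.141, -0.002, 0.35]
contact_force: [2.0, 0.6, 5.9]
grip_width: 0.0371
```

```bash
python3 - <<'E'
from h import *
c=shot("wrist"); inhand(c); lips(c); go(.4712,.1940,.1,19.8)
E
```

```text
n 5107 plane [0.005  0.0022 0.0111] x range [-0.0265  0.0275] y [-0.0189  0.017 ]
mid strip x [-0.0268  0.0277]
lip [304 214  25  13 303] radial [0.0187 0.0275] z 0.0926
lip [305 299  22  14 245] radial [-0.0275 -0.0203] z 0.0925
shift [-0.02 -0.    0.38] turn [ 0.01 -0.09  0.27] now [0.4714 0.194  0.1038] [ 1.7999e+02 -9.0000e-02  2.0070e+01] F [1.04 0.13 6.23] w 0.0371 t 23.32
```

Emit:
play_rows(
  series=[
    [3.6,0,0,0.1,0,0,0],
    [3.6,0,0,0.2,0,0,0],
    [3.6,0,0,0.3,0,0,0],
    [3.6,0,0,0.3,0,0,0],
    [3.6,0,0,0.3,0,0,0],
  ],
)

```text
clock: 23.95
tool_pos: [0.4712, 0.1939, 0.1003]
tool_rot: [3.141, -0.001, 0.35]
contact_force: [2.9, 0.7, 2.3]
grip_width: 0.0373
```

Emit:
play_rows(
  series=[
    [3.6,0,0,0.05,0,0,0],
    [3.6,0,0,0.1,0,0,0],
    [3.6,0,0,0.1,0,0,0],
    [3.6,0,0,0.1,0,0,0],
  ],
)

```text
clock: 24.45
tool_pos: [0.471, 0.1939, 0.0997]
tool_rot: [3.141, -0.0, 0.35]
contact_force: [2.4, 1.4, 6.1]
grip_width: 0.0371
```

```bash
python3 - <<'E'
from h import *
c=shot("wrist"); inhand(c); lips(c); go(.4712,.1940,.0994,19.8)
E
```

```text
n 4024 plane [0.0039 0.0034 0.011 ] x range [-0.0173  0.0246] y [-0.0189  0.0172]
mid strip x [-0.0156  0.0168]
lip [303 217  26  20 481] radial [0.0171 0.0273] z 0.0925
lip [305 296  22  22 441] radial [-0.027  -0.0159] z 0.0925
shift [ 0.02 -0.01  0.03] turn [ 0.01 -0.03  0.27] now [0.471  0.1939 0.0997] [ 1.7999e+02 -3.0000e-02  2.0070e+01] F [1.98 0.46 4.98] w 0.0371 t 24.5
```

The lips have snapped home, reading the same as after the white die, at only 5–6 N. I release, rise, and check.

Emit:
play_rows(
  series=[
    [5.4,0,0,0,0,0,0],
    [5.4,0,0,0,0,0,0],
    [5.4,0,0,0,0,0,0],
    [5.4,0,0,0,0,0,0],
    [5.4,0,0,-3,0,0,0],
    [5.4,0,0,-7,0,0,0],
    [5.4,-4,0,-10,0,0,0],
    [5.4,-6,0,-10,0,0,0],
    [5.4,-6,0,-10,0,0,0],
    [5.4,-6,0,-10,0,0,0],
    [5.4,-6,0,-10,0,0,0],
    [5.4,-6,0,-10,0,0,0],
  ],
)

```text
clock: 26.0
tool_pos: [0.4147, 0.1734, 0.199]
tool_rot: [-3.141, 0.001, 0.35]
contact_force: [-0.6, 0.6, -0.1]
grip_width: 0.0542
```

```bash
python3 - <<'E'
from h import *
c=shot("wrist","w9.png"); lips(c); discs(c,.083,.0905,.0885,200); go(.4712,.1940,.0994,19.8)
E
```

```text
lip [308  83  17  17 253] radial [0.0165 0.027 ] z 0.0926
lip [308 146  16  16 228] radial [-0.0275 -0.0167] z 0.0925
[ 289   96   54   54 2202] circ [0.4709 0.1968] 0.021 z 0.0887 ell [0.4721 0.1963 0.0885]
shift [6.03 0.01 9.96] turn [-0.01  0.04  0.27] now [0.4146 0.1733 0.199 ] [-1.7999e+02  4.0000e-02  2.0070e+01] F [ 0.47 -0.27 -0.24] w 0.0542 t 26.05
```

View pics/w9.png

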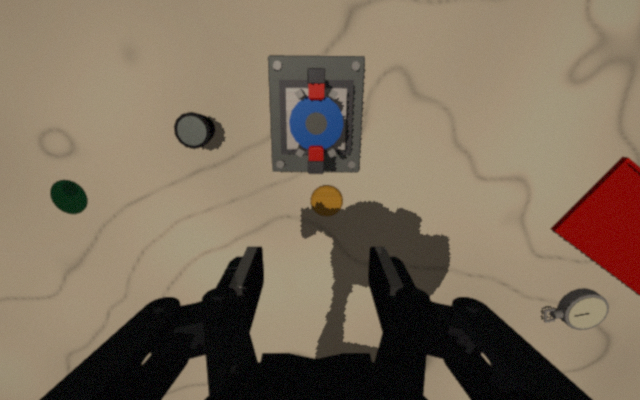

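The blue die at (316,123) lies flat under both lips at (316,91) and (316,154). The loupe, case-back and stopwatch are undisturbed and the robot is clear, so I hand in.

```bash
python3 -c "
from plant import env
print(env.finish_job())"
```

```text
the job is handed in; nothing more can be done
None
```

Both dies are loaded in the magazine, the white one first and the blue one on top. I let go of the white die before loading the blue, and handed the job in at about 26 s on the robot's clock.

- **Lips and dies:** In the last wrist picture the blue die is in the magazine with both red lips back over its rim. The noses measure about 16.5 mm from the axis, against 16 mm nominal. The die's top is at 88.7 mm and the lips' top face at 92.5 mm, so it sits right under the lips. The white die read the same after its own release.
- **Force:** The wrist force read no more than about 8 N at the end of any push. I stopped at each snap, before the magazine's hard stop. These are readings at the end of each move, so a short peak in between could have been higher, and I did not see the 10 to 18 N the task mentions.
- **Other items:** In that picture the loupe, case-back and stopwatch look where they were. The watch head was not in view and I did not check it again, but the arm never went near it.
- **Readings that disagreed:** The wrist camera read about 2 mm off in y from the top camera and the arm, and I corrected for it. The gripper width read 37 mm on the 40 mm dies, but both were flat in the grip and did not slip.

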